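# Hang the set square on its hook

### The arm

A 7-joint arm with a two-finger parallel gripper is mounted at the origin on the work surface. World frame = base frame: x ahead of the robot, y to its left, z up, the work surface at z = 0. Lengths are in mm, angles in rad, forces in N, time in s.
With the tool pointing down it reaches from about 400 to 875 mm from the base axis. Payload 4.4 kg.
Tool frame: the origin (TCP) lies at the very end of the fingers, on their centre line; the grasp point (between the pads) lies 19 mm behind it; z points along the fingers, y is the line along which they close (so a half turn about z gives the same grasp; the last joint's range is limited). The gripper opens to 85 mm and grips with 20 to 120 N. Pads are 22 mm wide; open, the fingers measure 114 mm over their backs; the gripper's body (76 mm by 85 mm) begins 54 mm behind the grasp point. The pads swing forward as they close: fully open they stand 13 mm farther back than shut.
Start: joints at [-1.32, 0.628, 0.038, 1.517, -0.027, 0.996, -0.02], TCP at [202.469, 617.676, 231.313] pointing down, gripper open.
Joint ranges: [-3.06, 3.06], [-0.37, 2.12], [-1.25, 1.32], [0.18, 2.47], [-1.1, 4.24], [0.23, 1.98], [-2.94, 2.94]. Speed limits (rad/s): [2.57, 2.57, 3.14, 3.14, 3.14, 3.14, 3.14].

### API

Orientations are given as [roll, pitch, yaw] about the fixed x, y, z axes, in that order (R = Rz(yaw) Ry(pitch) Rx(roll)).
In Python, from cell import status, get_image, ctrl, models gives the robot as it stands.
- The arm moves only by the shell command python3 -m handwheel 'ROWS' [OPENING]. ROWS is JSON, a list of rows, each an object with "delta_pos": the shift along the world's x, y, z in cm, a list of three; "yaw": the turn about the world's z in rad. A call has 1 to 10 rows; each row shifts and turns the commanded pose from where the row before left it; what a row does not reach is not made up. A row lasts 1/12 s, in which the tool goes at most 41.7 mm and 7.16 degrees, less where a joint would pass 70% of its speed; a pose out of reach is approached as far as the arm can. A call is refused whole if a number of a shift passes 4.17 or a number of a turn 0.125, either way. A call with a gripper value outside its range is refused whole. OPENING is the opening, from -1 (shut) to 1 (fully open), set as the call begins (- or left out, the last holds). The fingers move at their own pace and stop on an object; the grip force is fixed at half the most. Time passes only in rows, so rows that do not move let the fingers close. It gives the time, the measured TCP pose, the force, the opening and the grip force at its end, in the units of the state.
- status.read_state(): the state, without advancing time (a new reading comes with each control period).
- get_image(name): name is "scene" or "top" or "wrist"; returns a dict with "color" (400x640x3 uint8, red, green, blue), "z_map" (400x640 float32, mm along the optical axis (not along the pixel's ray), 0 where there is no reading), "fx", "fy", "cx", "cy" (pixels), "position" and "rotation" of the camera in the world; the wrist camera has in their place "hand_eye" (4x4, takes a point from camera to tool coordinates, whose origin is the TCP and whose axes are the flange's). Camera axes: x right, y up, looking along -z (the intrinsics and any distortion apply to the point x, -y, -z); pixel columns grow to the right and rows downward; lengths in mm; the calibration is good to about 2 mm. A picture is of the moment at which its call begins: read the wrist's pose just before it.
- ctrl.finish_job(): hands the job in; it is judged then, once.
Trained networks look in a picture, given as the dict that the camera call returned (one of the last four; its "shot" number tells which), for a name from the list of things; names that differ only in an ending like _2 or _b are one class to them, and where a whole thing is asked for, a point or a joint stands for the part that bears it (a point fixed in the world has none). Each returns a list of dicts, best first, with "score" (0 to 1); they miss things now and then, are a little off and sometimes report something else, mostly with a low value. They report only what shows in the picture. A call takes as long as a camera call. They do not tell look-alikes from the thing itself.
- models.boxes_of(picture, name): "rect" ([left, top, right, bottom] in pixels, round what is visible of it).
The state is a dict: "clock": time; "qpos": joint angles; "qd": joint speeds; "tau": joint torques, N m; "eef_pos": TCP position; "tool_rot": TCP orientation; "force": force on the tool from outside, world axes, zero at the start; "torque": the same for the moment, N m; "width": finger opening in mm; "gripper_force": force on a finger pad.
Only numpy, scipy, OpenCV 4.12 (cv2) and the standard library are available. Lean on these libraries where they do the work, as an engineer would, in place of code of your own. Each camera call takes 0.05 s, during which the arm holds its last target. There are 200 camera calls.

### The job

Take the silver aluminium set square out of the yellow parts bin and hang it by the hole in its blade on the white hook of the timber stand, so that it hangs there freely, foot downwards, with no more than a slight sway. In the bin it can only be taken by the faces of its blade, and the stud leaves no room to hang it with that grip, so stand it on the bench and take it again by the edges of the blade. Leave everything else on the bench where it is.

Things in the scene. Friction and masses are not known exactly. Their poses are not given: they have to be found in the camera images.
- square: silver aluminium set square, L-shaped, 180 g, standing on its wide foot in the yellow bin, top level with the rim. Foot 40 (x) x 70 (y -18 to +52) x 10 thick; upright blade 8 thick (x), 36 wide (y -18 to +18), top edge 100 above the underside; a round 18 hole through the blade along x. Origin: underside of the foot, below the blade's middle; x square to the blade's face, z up the blade
- square_hole (a point): centre of the hole in the set square's blade, 85 above its underside and 15 below its top edge; axes as square, so the hole runs along x
- bin: yellow plastic parts bin, fixed, outside 158 (x) x 92 (y) x 104 high, walls and floor 4 thick, open on top, lid folded back outside its -y side (not above the rim, standing out 16). The square's x lies along the bin's x, its blade within 20 of the -y wall: finger room at the blade's faces, none at its edges. Origin: centre of its underside
- stand: upright timber stud on a plywood foot, fixed: stud 45 wide (y), 35 deep (x 0 to +35), top 285 high; foot x -70 to +60, 110 wide, 20 high. A white plastic hook stands out of the stud's face to -x. Origin: on the bench below the middle of the stud's front face
- hook_seat (a point): lowest point of the white hook, on the axis of its round bar (bar 8 thick), 58 out from the stud's face and 170 high; axes as stand (x points into the stud, hook points to -x). From the stud the bar falls 6 to this point, then rises to the tip
- hook_tip (a point): centre of the hook's rounded tip, 88 out from the stud's face, 180 high: 30 further out than hook_seat and 10 higher. The stud rises 105 above the tip, so a gripper that is wide across the blade's thickness strikes it
- mug: grey ceramic mug, 80 mm across, 90 high, three screwdrivers standing in it to about 170 high (all one body); origin: centre of its underside
- punch: steel pin punch, 150 long, 12 thick, lying on the bench; origin: under its middle, x along it
- tape: tape measure, 70 x 65 x 32, lying flat; origin: centre of its underside
- offcut: softwood offcut, 130 x 70 x 35, lying flat; origin: centre of its underside
- glue: white plastic glue bottle, 56 across, 150 high, standing; origin: centre of its underside
- carton: cardboard screw carton, 100 x 70 x 50; origin: centre of its underside
- mallet: rubber mallet lying on the bench, 260 long, 55 high, head at its +x end 100 wide; origin: under the handle side of the middle
There are look-alikes about, which are no part of the job. Several things have the shape of the square; the one meant has the colours described above.

How it is judged (in metres and radians):
At the end, for the whole second after the job is handed in: The bar is through the hole: hole centre within 10 mm sideways of hook_seat, 12 mm below to 10 mm above it, 28 mm outward to 45 mm inward of it; the stand carries the square (over 0.5 N), its z axis within 0.35 rad of vertical, at most swaying a little (under 0.12 m/s, 1.2 rad/s) (x of square_hole in the frame of hook_seat between -0.028 and 0.045 m and y of square_hole in the frame of hook_seat between -0.01 and 0.01 m and z of square_hole in the frame of hook_seat between -0.012 and 0.01 m and angle between square's own z axis and vertical below 0.35 rad and contact force between square and stand above 0.5 N and linear speed of square below 0.12 m/s and angular speed of square below 1.2 rad/s); the robot touches nothing.
It fails at once if another thing on the bench is moved more than 30 mm (distance of any of mug, punch, tape, offcut, glue, carton, mallet from where it was at the start of the episode above 0.03 m).
It also fails if it takes over 67 s, if anything falls off the work surface, if the arm or the gripper's body presses on something with over 40 N, if the wrist force passes 120 N, or if a joint passes its speed limit or range.

## Working session

There is one attempt and no reset: what is moved stays moved. The work goes in short steps, Python scripts to look and compute and a shell command to move; the robot and the scene stay as the last step left them, time stands still between calls to the robot, and variables do not carry over. Pictures are saved under pics/ and viewed, at most 14 in all, crops included, and the job is handed in when it is done.

```bash
mkdir -p pics; ls; cat > h.py <<'E'
import numpy as np, cv2
from cell import status, get_image, ctrl, models
def cloud(p):
    z=p["z_map"]; h,w=z.shape
    u,v=np.meshgrid(np.arange(w),np.arange(h))
    P=np.stack([(u-p["cx"])/p["fx"]*z,-(v-p["cy"])/p["fy"]*z,-z],-1)
    W=P@np.array(p["rotation"]).T+np.array(p["position"])
    W[z==0]=np.nan
    return W
E
python3 - <<'E'
from h import *
print(status.read_state())
a=get_image("top");b=get_image("scene")
for n,p in (("top",a),("scene",b)):
    print(n,{k:v for k,v in p.items() if k not in("color","z_map")})
    cv2.imwrite(f"pics/{n}.png",p["color"][...,::-1]); np.save(n+".npy",cloud(p))
    for t in ("square","bin","stand","square_hole","hook_seat","mug","glue","carton","offcut","mallet","punch","tape"):
        print(t,[(np.round(d["rect"]).tolist(),round(d["score"],2)) for d in models.boxes_of(p,t)[:4]])
E
```

```text
pics
{'clock': 0.0, 'qpos': array([-1.3198094 ,  0.62936212,  0.03843993,  1.51836329, -0.02701999,
        0.99632088, -0.01998894]), 'qd': array([-1.57803330e-03, -9.80338334e-04, -6.18779206e-04,  1.09026205e-03,
        3.07792284e-05,  2.73150255e-04,  1.20124495e-03]), 'tau': array([-1.20133723e-04, -5.63413918e+01,  1.22587558e+00, -1.93439144e+01,
        1.09224563e-02,  1.04842635e-02,  3.90896915e-06]), 'eef_pos': array([202.25366388, 617.06696776, 230.38020926]), 'tool_rot': array([-3.13965682e+00,  8.52168446e-06,  2.82480766e+00]), 'force': array([ 0.3306016 , -1.16044558, -0.03427813]), 'torque': array([0.05028821, 0.0290736 , 0.0378067 ]), 'gripper_force': 0.0, 'width': 85.53592185535312}
top {'fx': 515.1534945336292, 'fy': 515.1534945336292, 'cx': 324.36499757306683, 'cy': 203.9656223659254, 'position': array([ 192.99037794,    4.22840066, 1717.83893669]), 'rotation': array([ 0.22721113, -0.00298829, -1.56843579]), 'shot': 1}Traceback (most recent call last):
  File "<stdin>", line 6, in <module>
  File "h.py", line 7, in cloud
    W=P@np.array(p["rotation"]).T+np.array(p["position"])
      ~~~~~~~~~~~~~~~~~~~~~~~~~~~^~~~~~~~~~~~~~~~~~~~~~~~
ValueError: operands could not be broadcast together with shapes (400,640) (3,)
```

```bash
sed -i 's/np.array(p\["rotation"\]).T/Rot.from_euler("xyz",p["rotation"]).as_matrix().T/; 1i from scipy.spatial.transform import Rotation as Rot' h.py
python3 - <<'E'
from h import *
a=get_image("top");b=get_image("scene")
for n,p in (("top",a),("scene",b)):
    print(n,{k:v for k,v in p.items() if k not in("color","z_map")})
    cv2.imwrite(f"pics/{n}.png",p["color"][...,::-1]); W=cloud(p); np.save(n+".npy",W)
    for t in ("square","bin","stand","square_hole","hook_seat","mug","glue","carton","offcut","mallet","punch","tape"):
        for d in models.boxes_of(p,t)[:4]:
            l,tp,r,bt=np.round(d["rect"]).astype(int)
            print(t,[l,tp,r,bt],round(d["score"],2),np.round(np.nanmedian(W[tp:bt,l:r].reshape(-1,3),0)))
E
```

```text
top {'fx': 515.1534945336292, 'fy': 515.1534945336292, 'cx': 324.36499757306683, 'cy': 203.9656223659254, 'position': array([ 192.99037794,    4.22840066, 1717.83893669]), 'rotation': array([ 0.22721113, -0.00298829, -1.56843579]), 'shot': 3}
square [np.int64(261), np.int64(155), np.int64(283), np.int64(178)] 0.79 [717. 181.   6.]
square [np.int64(224), np.int64(230), np.int64(240), np.int64(252)] 0.79 [457. 308.  11.]
square [np.int64(253), np.int64(195), np.int64(267), np.int64(213)] 0.72 [582. 213.  17.]
square [np.int64(323), np.int64(181), np.int64(322), np.int64(198)] 0.16 [nan nan nan]
square_hole [np.int64(227), np.int64(234), np.int64(241), np.int64(251)] 0.73 [453. 303.  12.]
square_hole [np.int64(254), np.int64(193), np.int64(268), np.int64(217)] 0.46 [579. 211.  19.]
square_hole [np.int64(364), np.int64(173), np.int64(401), np.int64(233)] 0.17 [ 571. -185.   21.]
hook_seat [np.int64(365), np.int64(176), np.int64(401), np.int64(234)] 0.92 [ 569. -186.   22.]
mug [np.int64(312), np.int64(130), np.int64(334), np.int64(162)] 0.74 [777.   8.  66.]
glue [np.int64(197), np.int64
[... 1674 characters left out ...]
  4.]
hook_seat [np.int64(249), np.int64(122), np.int64(299), np.int64(207)] 0.85 [ 549. -209.    8.]
glue [np.int64(366), np.int64(327), np.int64(390), np.int64(360)] 0.88 [675. 401.  90.]
carton [np.int64(404), np.int64(222), np.int64(448), np.int64(262)] 0.59 [340. 260.  24.]
offcut [np.int64(434), np.int64(294), np.int64(487), np.int64(327)] 0.85 [426. 461.  33.]
mallet [np.int64(191), np.int64(115), np.int64(260), np.int64(166)] 0.58 [ 591. -466.    2.]
punch [np.int64(274), np.int64(230), np.int64(316), np.int64(257)] 0.51 [638.  15.  -0.]
punch [np.int64(250), np.int64(125), np.int64(302), np.int64(210)] 0.39 [ 549. -200.    4.]
tape [np.int64(290), np.int64(114), np.int64(319), np.int64(134)] 0.86 [ 312. -365.   15.]
  return np.nanmean(a, axis, out=out, keepdims=keepdims)
```

View pics/top.png

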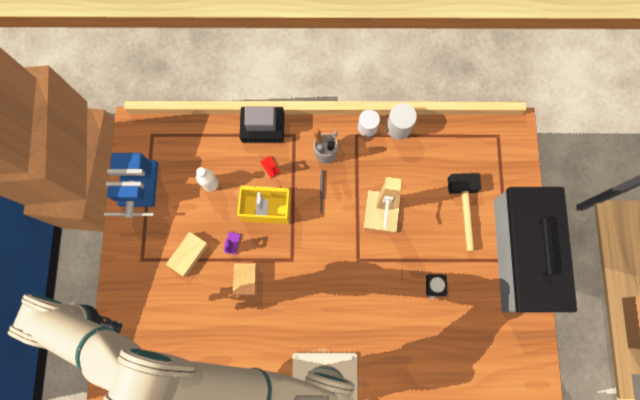

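View pics/scene.png

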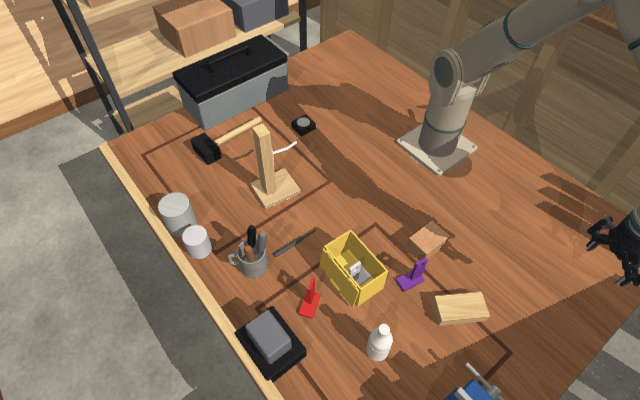

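```bash
python3 - <<'E'
from h import *
for n in ("top","scene"):
    W=np.load(n+".npy"); c=cv2.imread(f"pics/{n}.png").astype(int)
    B,G,R=c[...,0],c[...,1],c[...,2]; x,y,z=W[...,0],W[...,1],W[...,2]
    near=(abs(x-570)<120)&(abs(y-210)<130)
    yel=near&(R>140)&(G>110)&(B<90)
    rim=yel&(z>97)&(z<112)
    P=W[rim]; print(n,"rim",len(P),cv2.minAreaRect(P[:,:2].astype(np.float32)),np.median(P[:,2]))
    sq=near&(z>60)&(z<112)&(abs(R-B)<40)
    P=W[sq]; print("sq",np.round(P[:40]).tolist())
    st=(abs(x-560)<120)&(abs(y+190)<110)
    P=W[st&(z>270)&(z<300)]; 
    if len(P)>3: print("stud",len(P),cv2.minAreaRect(P[:,:2].astype(np.float32)),P.mean(0))
    P=W[st&(z>150)&(z<200)&(abs(R-B)<60)&(B>100)]; print("hook",np.round(P[:40]).tolist())
    P=W[st&(z>14)&(z<27)]; print("foot",cv2.minAreaRect(P[:,:2].astype(np.float32)))
E
```

```text
top rim 308 ((574.598388671875, 197.49339294433594), (158.7891387939453, 101.30968475341797), 86.68107604980469) 103.7718373114152
sq [[602.0, 215.0, 102.0], [601.0, 211.0, 106.0], [597.0, 214.0, 108.0], [599.0, 211.0, 104.0], [597.0, 216.0, 96.0], [594.0, 210.0, 110.0], [598.0, 209.0, 94.0], [591.0, 214.0, 108.0], [592.0, 211.0, 104.0], [596.0, 210.0, 88.0], [588.0, 214.0, 108.0], [588.0, 211.0, 107.0], [593.0, 210.0, 85.0], [599.0, 210.0, 62.0], [584.0, 213.0, 111.0], [586.0, 212.0, 99.0], [591.0, 211.0, 79.0], [594.0, 209.0, 68.0], [583.0, 218.0, 101.0], [582.0, 214.0, 105.0], [583.0, 211.0, 99.0], [586.0, 210.0, 87.0], [579.0, 217.0, 103.0], [578.0, 214.0, 106.0], [579.0, 211.0, 102.0], [584.0, 210.0, 81.0], [575.0, 217.0, 104.0], [576.0, 214.0, 102.0], [576.0, 211.0, 102.0], [579.0, 209.0, 90.0], [586.0, 210.0, 60.0], [571.0, 217.0, 107.0], [573.0, 214.0, 100.0], [573.0, 211.0, 100.0], [577.0, 210.0, 81.0], [569.0, 217.0, 104.0], [568.0, 213.0, 109.0], [569.0, 211.0, 102.0], [573.0, 209.0, 87.0], [570.0, 216.0, 86.0]]
stud 208 ((586.8324584960938, -196.7130126953125), (45.466754
[... 2742 characters left out ...]
 -180.0, 176.0], [495.0, -177.0, 177.0], [507.0, -187.0, 172.0], [505.0, -183.0, 175.0], [504.0, -179.0, 177.0], [499.0, -181.0, 172.0], [498.0, -178.0, 173.0], [512.0, -184.0, 173.0], [512.0, -179.0, 177.0], [507.0, -181.0, 173.0], [505.0, -178.0, 174.0], [520.0, -188.0, 171.0], [519.0, -185.0, 173.0], [515.0, -185.0, 171.0], [514.0, -182.0, 172.0], [510.0, -182.0, 169.0], [532.0, -188.0, 175.0], [529.0, -186.0, 174.0], [526.0, -186.0, 173.0], [525.0, -182.0, 175.0], [520.0, -184.0, 170.0], [519.0, -180.0, 173.0], [515.0, -181.0, 169.0], [565.0, -184.0, 195.0], [543.0, -187.0, 178.0]]
foot ((566.4494018554688, -189.56602478027344), (113.15658569335938, 130.85488891601562), 82.1235122680664)
```

```bash
python3 -m handwheel '[{"delta_pos":[2.7,-2.7,1],"yaw":0.026},{"delta_pos":[2.7,-2.7,1],"yaw":0.026},{"delta_pos":[2.7,-2.7,1],"yaw":0.026},{"delta_pos":[2.7,-2.7,1],"yaw":0.026},{"delta_pos":[2.7,-2.7,1],"yaw":0.026},{"delta_pos":[2.7,-2.7,1],"yaw":0.026},{"delta_pos":[2.7,-2.7,1],"yaw":0.026},{"delta_pos":[2.7,-2.7,1],"yaw":0.026},{"delta_pos":[2.7,-2.7,0],"yaw":0.026},{"delta_pos":[2.7,-2.7,0],"yaw":0.026}]' 0
python3 -m handwheel '[{"delta_pos":[2.3,-2.7,0],"yaw":0},{"delta_pos":[2.3,-2.7,0],"yaw":0},{"delta_pos":[2.3,-2.7,0],"yaw":0},{"delta_pos":[2.3,-2.7,0],"yaw":0},{"delta_pos":[0,-2.7,0],"yaw":0},{"delta_pos":[0,0,0],"yaw":0},{"delta_pos":[0,0,0],"yaw":0},{"delta_pos":[0,0,0],"yaw":0}]' 0
cat >> h.py <<'E'
def wrist(name=None):
    s=status.read_state(); p=get_image("wrist")
    z=p["z_map"]; h,w=z.shape
    u,v=np.meshgrid(np.arange(w),np.arange(h))
    P=np.stack([(u-p["cx"])/p["fx"]*z,-(v-p["cy"])/p["fy"]*z,-z],-1)
    H=np.array(p["hand_eye"]); P=P@H[:3,:3].T+H[:3,3]
    W=P@Rot.from_euler("xyz",s["tool_rot"]).as_matrix().T+s["eef_pos"]
    W[z==0]=np.nan
    if name: cv2.imwrite(f"pics/{name}.png",p["color"][...,::-1]); np.save(name+".npy",W)
    return s,p,W
E
python3 - <<'E'
from h import *
s,p,W=wrist("w1"); print(s["eef_pos"],s["tool_rot"],s["qpos"],p["hand_eye"],p["fx"],{k for k in p})
E
```

```text
clock: 2.23
eef_pos: [474.0, 346.4, 312.4]
tool_rot: [3.14, 0.002, 3.086]
force: [0.7, 0.7, -0.3]
width: 42.7
gripper_force: 0.0
clock: 2.9
eef_pos: [564.1, 213.5, 311.4]
tool_rot: [3.141, -0.0, 3.085]
force: [-0.6, 0.8, 0.2]
width: 43.0
gripper_force: 0.0
[564.13462121 213.5063556  311.42562147] [ 3.14052238e+00 -3.30693518e-04  3.08526649e+00] [-0.42639783  0.48410599  0.02951928  1.54781922 -0.01657455  1.10972658
  1.12157322] [[ 1.31724716e-03  9.64867514e-01  2.62733601e-01  6.75277319e+01]
 [ 9.99999043e-01 -1.15970043e-03 -7.54713597e-04  3.15202032e-01]
 [-4.23506361e-04  2.62734344e-01 -9.64868118e-01 -1.42281444e+02]
 [ 0.00000000e+00  0.00000000e+00  0.00000000e+00  1.00000000e+00]] 300.5365763426831 {'fy', 'cy', 'color', 'z_map', 'fx', 'cx', 'hand_eye', 'shot'}
```

View pics/w1.png

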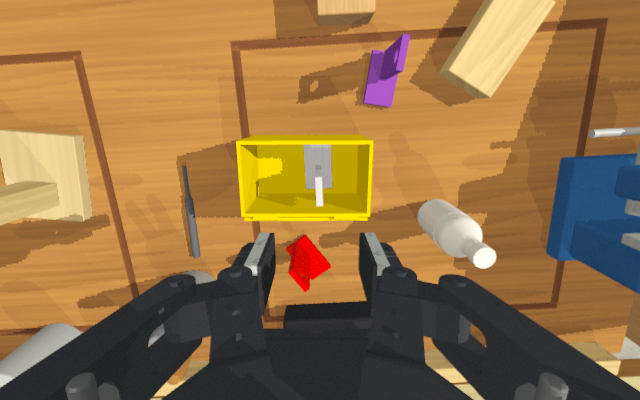

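```bash
cat > sq.py <<'E'
from h import *
def blade(W,c,cx,cy,zt,r=60):
    c=c.astype(int); grey=(c.max(-1)-c.min(-1)<45)&(c.max(-1)>90)
    m=(abs(W[...,0]-cx)<r)&(abs(W[...,1]-cy)<r)&grey
    t=m&(abs(W[...,2]-zt)<7); P=W[t]
    print("n",len(P),"ztop",np.median(P[:,2]),cv2.minAreaRect(P[:,:2].astype(np.float32)),P.mean(0))
    q=P[:,:2]-P[:,:2].mean(0); w,v=np.linalg.eigh(q.T@q); print("dir",np.degrees(np.arctan2(v[1,1],v[0,1])),"extent",np.ptp(q@v,0))
    return m
E
python3 - <<'E'
from sq import *
W=np.load("w1.npy"); c=cv2.imread("pics/w1.png")
m=blade(W,c,580,212,104)
f=m&(abs(W[...,2]-14)<6); P=W[f]; print("foot",len(P),cv2.minAreaRect(P[:,:2].astype(np.float32)))
ci=c.astype(int); r=(ci[...,2]>140)&(ci[...,1]>110)&(ci[...,0]<90)&(abs(W[...,2]-104)<5)&(abs(W[...,0]-575)<100)
P=W[r]; print("rim",cv2.minAreaRect(P[:,:2].astype(np.float32)),np.median(P[:,2]))
E
```

```text
n 197 ztop 103.7700308378052 ((585.75, 215.25111389160156), (7.926448822021484, 34.98268127441406), 89.78604888916016) [585.31779678 215.3099962  103.68010259]
dir 179.73760027611976 extent [ 7.93500513 34.98304378]
foot 1002 ((576.637939453125, 215.5286407470703), (39.19807052612305, 75.9212417602539), 89.61062622070312)
rim ((567.5626831054688, 51.49082946777344), (454.5445556640625, 99.32513427734375), 87.39669036865234) 103.4694560061041
```

```bash
python3 -m handwheel '[{"delta_pos":[1.1,0.1,-2],"yaw":0.025},{"delta_pos":[1.04,0.08,-3],"yaw":0.026},{"delta_pos":[0,0,-4],"yaw":0},{"delta_pos":[0,0,-4],"yaw":0},{"delta_pos":[0,0,-3.5],"yaw":0},{"delta_pos":[0,0,-2],"yaw":0},{"delta_pos":[0,0,0],"yaw":0},{"delta_pos":[0,0,0],"yaw":0}]' 0
python3 - <<'E'
from sq import *
s,p,W=wrist("w2"); print(s["eef_pos"],s["tool_rot"],s["width"])
m=blade(W,p["color"],585,215,104,45)
E
```

```text
clock: 3.62
eef_pos: [585.0, 215.9, 125.7]
tool_rot: [-3.142, -0.002, 3.138]
force: [1.0, 0.6, -0.3]
width: 42.9
gripper_force: 0.0
[584.96974919 215.91479066 125.67865059] [-3.14153199e+00 -1.97396734e-03  3.13800819e+00] 42.88862175356777
n 808 ztop 103.71155187360921 ((586.37841796875, 215.15834045410156), (7.725288391113281, 36.57377624511719), 89.97308349609375) [584.76925512 215.30421463 103.57143113]
dir -179.60915366531862 extent [ 7.87062563 36.55415485]
```

View pics/w2.png

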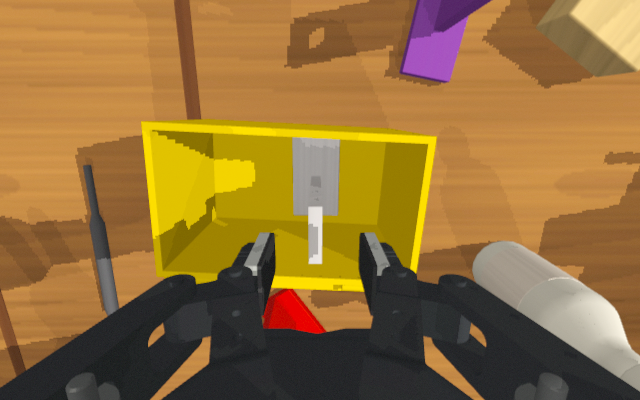

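```bash
python3 -m handwheel '[{"delta_pos":[0.1,-0.06,-2],"yaw":0},{"delta_pos":[0,0,-2],"yaw":0},{"delta_pos":[0,0,-2],"yaw":0},{"delta_pos":[0,0,-1.2],"yaw":0},{"delta_pos":[0,0,0],"yaw":0},{"delta_pos":[0,0,0],"yaw":0}]' 0
python3 -m handwheel '[{"delta_pos":[0,0,0],"yaw":0},{"delta_pos":[0,0,0],"yaw":0},{"delta_pos":[0,0,0],"yaw":0},{"delta_pos":[0,0,0],"yaw":0},{"delta_pos":[0,0,0],"yaw":0},{"delta_pos":[0,0,0],"yaw":0},{"delta_pos":[0,0,0],"yaw":0},{"delta_pos":[0,0,0],"yaw":0}]' -1
```

```text
clock: 4.17
eef_pos: [587.6, 214.4, 55.4]
tool_rot: [3.141, 0.001, 3.136]
force: [0.2, -0.4, 0.5]
width: 42.8
gripper_force: 0.0
clock: 4.83
eef_pos: [587.8, 214.2, 55.7]
tool_rot: [3.141, 0.002, 3.136]
force: [-0.4, -0.2, 7.3]
width: 7.2
gripper_force: 58.9
```

```bash
python3 -m handwheel '[{"delta_pos":[0,0,1],"yaw":0},{"delta_pos":[0,0,2],"yaw":0},{"delta_pos":[0,0,2.5],"yaw":0},{"delta_pos":[0,0,2.5],"yaw":0},{"delta_pos":[0,0,2.5],"yaw":0},{"delta_pos":[0,0,2.5],"yaw":0},{"delta_pos":[0,0,1],"yaw":0},{"delta_pos":[0,0,0],"yaw":0}]' -1
python3 -m handwheel '[{"delta_pos":[-0.7,-1.3,0],"yaw":-0.121},{"delta_pos":[-0.7,-1.3,0],"yaw":-0.121},{"delta_pos":[-0.7,-1.3,0],"yaw":-0.121},{"delta_pos":[-0.7,-1.3,0],"yaw":-0.121},{"delta_pos":[-0.7,-1.3,0],"yaw":-0.121},{"delta_pos":[-0.8,-1.3,0],"yaw":-0.121},{"delta_pos":[-0.8,-1.3,0],"yaw":-0.121}]' -1
python3 -m handwheel '[{"delta_pos":[-0.8,-1.3,0],"yaw":-0.121},{"delta_pos":[-0.8,-1.3,0],"yaw":-0.121},{"delta_pos":[-0.8,-1.3,0],"yaw":-0.121},{"delta_pos":[-0.8,-1.3,0],"yaw":-0.121},{"delta_pos":[-0.8,-1.3,0],"yaw":-0.121},{"delta_pos":[-0.8,-1.3,0],"yaw":-0.121},{"delta_pos":[-0.8,-1.3,0],"yaw":-0.121},{"delta_pos":[0,0,0],"yaw":0},{"delta_pos":[0,0,0],"yaw":0}]' -1
python3 - <<'E'
from h import *
s,p,W=wrist("w3"); print(s["eef_pos"],s["tool_rot"],s["width"],s["qpos"])
E
```

```text
clock: 5.5
eef_pos: [588.4, 214.4, 197.2]
tool_rot: [3.14, 0.005, 3.136]
force: [0.6, 1.1, -2.2]
width: 6.9
gripper_force: 58.8
clock: 6.08
eef_pos: [534.1, 121.9, 192.5]
tool_rot: [-3.138, -0.001, 2.283]
force: [0.3, 0.4, -1.3]
width: 7.3
gripper_force: 58.7
clock: 6.83
eef_pos: [478.8, 31.5, 193.3]
tool_rot: [-3.139, 0.001, 1.443]
force: [0.6, 0.5, -1.5]
width: 7.1
gripper_force: 58.7
[478.82294096  31.50981856 193.30304342] [-3.13940512e+00  1.10995249e-03  1.44274062e+00] 7.111564169982403 [-0.47230554  0.48799955  0.49869578  2.02923828 -0.35026896  0.70931781
  0.11896349]
```

View pics/w3.png

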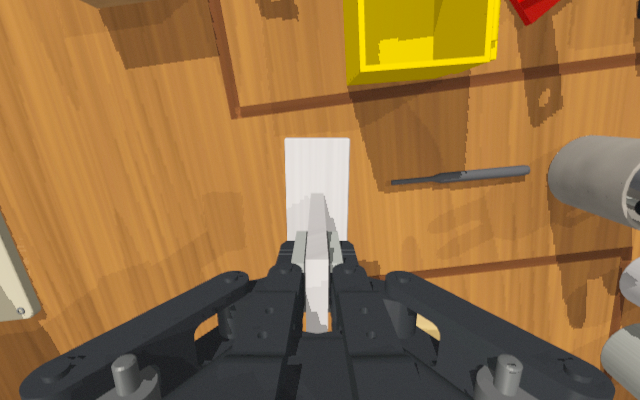

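```bash
python3 - <<'E'
from h import *
W=np.load("w3.npy")[145:225,292:342].reshape(-1,3); W=W[~np.isnan(W[:,0])]
W=W[abs(W[:,2]-np.median(W[:,2]))<10]
A=np.c_[W[:,:2]-W[:,:2].mean(0),np.ones(len(W))]; print(np.linalg.lstsq(A,W[:,2],rcond=None)[0],W.min(0),W.max(0))
E
```

```text
[-1.31185882e-03 -1.44871565e-04  1.51488002e+02] [461.41465595  27.14583234 149.13604653] [498.51194031  81.85551673 161.30123147]
```

```bash
python3 -m handwheel '[{"delta_pos":[0,0,-3],"yaw":0},{"delta_pos":[0,0,-3],"yaw":0},{"delta_pos":[0,0,-3],"yaw":0},{"delta_pos":[0,0,-2.5],"yaw":0},{"delta_pos":[0,0,-1.5],"yaw":0},{"delta_pos":[0,0,-0.7],"yaw":0},{"delta_pos":[0,0,0],"yaw":0},{"delta_pos":[0,0,0],"yaw":0}]' -1
python3 -m handwheel '[{"delta_pos":[0,0,-0.15],"yaw":0},{"delta_pos":[0,0,-0.1],"yaw":0},{"delta_pos":[0,0,0],"yaw":0},{"delta_pos":[0,0,0],"yaw":0}]' -1
```

```text
clock: 7.55
eef_pos: [480.3, 32.3, 57.3]
tool_rot: [3.141, -0.0, 1.443]
force: [1.0, -0.1, -1.9]
width: 7.2
gripper_force: 58.6
clock: 7.88
eef_pos: [480.3, 32.1, 55.4]
tool_rot: [3.14, -0.0, 1.442]
force: [0.4, -0.5, -2.1]
width: 6.8
gripper_force: 58.6
```

Noise about 1–2 mm; continue in small steps until contact.

```bash
python3 -m handwheel '[{"delta_pos":[0,0,-0.15],"yaw":0},{"delta_pos":[0,0,0],"yaw":0},{"delta_pos":[0,0,0],"yaw":0}]' -1
python3 -m handwheel '[{"delta_pos":[0,0,-0.1],"yaw":0},{"delta_pos":[0,0,0],"yaw":0},{"delta_pos":[0,0,0],"yaw":0}]' -1
```

```text
clock: 8.13
eef_pos: [479.8, 31.9, 53.4]
tool_rot: [3.142, -0.0, 1.442]
force: [-0.4, -0.4, -2.9]
width: 7.2
gripper_force: 58.6
clock: 8.38
eef_pos: [479.8, 31.8, 52.2]
tool_rot: [-3.141, -0.0, 1.442]
force: [-0.5, -0.5, -2.8]
width: 7.4
gripper_force: 58.6
```

```bash
python3 -m handwheel '[{"delta_pos":[0,0,-0.1],"yaw":0},{"delta_pos":[0,0,0],"yaw":0},{"delta_pos":[0,0,0],"yaw":0}]' -1
python3 -m handwheel '[{"delta_pos":[0,0,-0.1],"yaw":0},{"delta_pos":[0,0,0],"yaw":0},{"delta_pos":[0,0,0],"yaw":0}]' -1
```

```text
clock: 8.63
eef_pos: [480.0, 31.9, 51.7]
tool_rot: [3.141, -0.0, 1.442]
force: [0.1, -0.1, 4.9]
width: 7.1
gripper_force: 59.5
clock: 8.88
eef_pos: [480.1, 31.9, 51.6]
tool_rot: [3.141, -0.001, 1.442]
force: [-2.1, 0.4, 16.6]
width: 7.1
gripper_force: 61.4
```

```bash
python3 -m handwheel '[{"delta_pos":[0,0,0.1],"yaw":0},{"delta_pos":[0,0,0],"yaw":0}]' -1
python3 -m handwheel '[{"delta_pos":[0,0,0],"yaw":0},{"delta_pos":[0,0,0],"yaw":0},{"delta_pos":[0,0,0],"yaw":0},{"delta_pos":[0,0,0],"yaw":0},{"delta_pos":[0,0,1],"yaw":0},{"delta_pos":[0,0,2],"yaw":0},{"delta_pos":[0,0,3],"yaw":0},{"delta_pos":[0,0,3],"yaw":0},{"delta_pos":[0,0,3],"yaw":0},{"delta_pos":[0,0,3],"yaw":0}]' 0
python3 -m handwheel '[{"delta_pos":[0,0,0],"yaw":0.12},{"delta_pos":[0,0,0],"yaw":0.12},{"delta_pos":[0,0,0],"yaw":0.12},{"delta_pos":[0,0,0],"yaw":0.12},{"delta_pos":[0,0,0],"yaw":0.12},{"delta_pos":[0,0,0],"yaw":0.12},{"delta_pos":[0,0,0],"yaw":0.12}]' 0.6
python3 -m handwheel '[{"delta_pos":[0,0,0],"yaw":0.12},{"delta_pos":[0,0,0],"yaw":0.12},{"delta_pos":[0,0,0],"yaw":0.12},{"delta_pos":[0,0,0],"yaw":0.12},{"delta_pos":[0,0,0],"yaw":0.12},{"delta_pos":[0,0,0],"yaw":0.12},{"delta_pos":[0,0,0],"yaw":0.01},{"delta_pos":[0,0,0],"yaw":0},{"delta_pos":[0,0,0],"yaw":0}]' 0.6
python3 - <<'E'
from sq import *
s,p,W=wrist("w4"); print(s["eef_pos"],s["tool_rot"],s["width"],s["qpos"])
m=blade(W,p["color"],480,32,100,60)
f=m&(abs(W[...,2]-10)<6); P=W[f]; print("foot",len(P),cv2.minAreaRect(P[:,:2].astype(np.float32)),P[:,2].mean())
E
```

```text
clock: 9.05
eef_pos: [480.2, 31.9, 51.6]
tool_rot: [3.141, -0.0, 1.442]
force: [-1.2, 0.2, 7.3]
width: 6.9
gripper_force: 60.2
clock: 9.88
eef_pos: [479.4, 31.7, 203.3]
tool_rot: [-3.141, 0.0, 1.441]
force: [-0.2, 0.8, -1.0]
width: 42.8
gripper_force: 0.0
clock: 10.47
eef_pos: [479.6, 31.7, 202.0]
tool_rot: [-3.142, 0.0, 2.287]
force: [0.3, -0.3, 0.0]
width: 68.4
gripper_force: 0.0
clock: 11.22
eef_pos: [479.8, 31.6, 201.6]
tool_rot: [-3.141, 0.0, 3.009]
force: [-0.3, 0.3, -0.2]
width: 68.4
gripper_force: 0.0
[479.77720448  31.63034897 201.59307931] [-3.14136027e+00  1.21024805e-04  3.00850050e+00] 68.42995603563867 [-0.17080187  0.43277201  0.06449818  2.01180101 -0.04166635  0.6981781
  1.35739148]
n 458 ztop 99.53553172387618 ((479.35577392578125, 33.13551330566406), (35.528839111328125, 8.328222274780273), 82.49186706542969) [478.78356942  32.80538704  99.19429434]
dir 83.25460769347549 extent [ 8.58991958 35.55474689]
foot 1493 ((481.3534240722656, 50.099700927734375), (69.29742431640625, 39.51008224487305), 82.58792114257812) 9.839417817486591
```

View pics/w4.png

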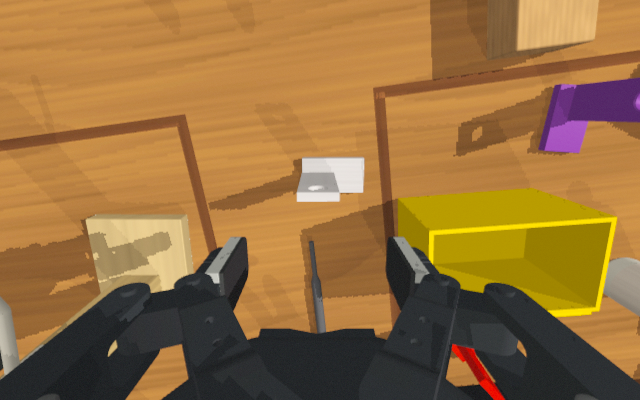

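```bash
python3 -m handwheel '[{"delta_pos":[0,0.12,-3.5],"yaw":0},{"delta_pos":[0,0,-3.5],"yaw":0},{"delta_pos":[0,0,-3.5],"yaw":0},{"delta_pos":[0,0,-2.5],"yaw":0},{"delta_pos":[0,0,-1.2],"yaw":0},{"delta_pos":[0,0,0],"yaw":0},{"delta_pos":[0,0,0],"yaw":0}]' 0.6
python3 -m handwheel '[{"delta_pos":[0,0,0],"yaw":0},{"delta_pos":[0,0,0],"yaw":0},{"delta_pos":[0,0,0],"yaw":0},{"delta_pos":[0,0,0],"yaw":0},{"delta_pos":[0,0,0],"yaw":0},{"delta_pos":[0,0,0],"yaw":0},{"delta_pos":[0,0,0],"yaw":0}]' -1
python3 -m handwheel '[{"delta_pos":[0,0,1],"yaw":0},{"delta_pos":[0,0,3],"yaw":0},{"delta_pos":[0,0,3],"yaw":0},{"delta_pos":[0,0,3],"yaw":0},{"delta_pos":[0,0,3],"yaw":0},{"delta_pos":[0,0,3],"yaw":0},{"delta_pos":[0,0,1],"yaw":0},{"delta_pos":[0,0,0],"yaw":0},{"delta_pos":[0,0,0],"yaw":0}]' -1
python3 - <<'E'
from sq import *
s,p,W=wrist("w5"); print(s["eef_pos"],s["tool_rot"],s["width"],s["qpos"])
g=get_image("scene"); cv2.imwrite("pics/s5.png",g["color"][...,::-1]); np.save("s5.npy",cloud(g))
g=get_image("top"); cv2.imwrite("pics/t5.png",g["color"][...,::-1]); np.save("t5.npy",cloud(g))
c=cv2.imread("pics/w5.png"); d=cv2.imread("pics/s5.png")[90:330,180:480]
cv2.imwrite("pics/v5.png",np.vstack([cv2.resize(c,(480,300)),cv2.resize(d,(375,300),)[:,:480] if 0 else cv2.copyMakeBorder(cv2.resize(d,(375,300)),0,0,0,105,0)]))
E
```

```text
clock: 11.85
eef_pos: [479.6, 33.0, 59.0]
tool_rot: [-3.141, -0.001, 3.011]
force: [-0.3, -0.5, 0.2]
width: 68.2
gripper_force: 0.0
clock: 12.43
eef_pos: [480.8, 33.1, 60.6]
tool_rot: [3.141, 0.002, 3.011]
force: [-0.1, -0.6, 5.8]
width: 35.3
gripper_force: 59.5
clock: 13.18
eef_pos: [479.6, 33.1, 229.9]
tool_rot: [3.141, 0.001, 3.012]
force: [0.1, -0.7, -2.9]
width: 34.9
gripper_force: 60.6
[479.57440173  33.06893215 229.92563001] [3.14123858e+00 9.55529950e-04 3.01174271e+00] 34.895755253292634 [-0.17860512  0.39093735  0.0703993   1.97961313 -0.03862551  0.77127501
  1.3551197 ]
```

View pics/v5.png

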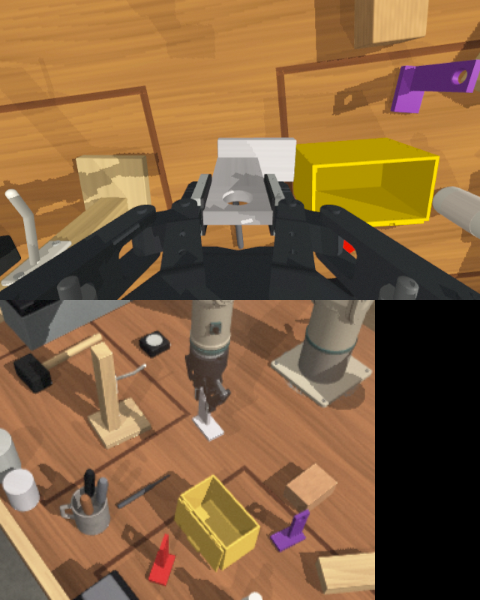

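```bash
python3 -m handwheel '[{"delta_pos":[-0.6,-2.5,0],"yaw":0},{"delta_pos":[-0.6,-2.5,0],"yaw":0},{"delta_pos":[-0.6,-2.5,0],"yaw":0},{"delta_pos":[-0.6,-2.5,0],"yaw":0},{"delta_pos":[0,0,0],"yaw":0},{"delta_pos":[0,0,0],"yaw":0},{"delta_pos":[0,0,0],"yaw":0}]' -1
python3 - <<'E'
from sq import *
s,p,W=wrist("w6"); print(s["eef_pos"],s["tool_rot"],s["width"])
c=p["color"].astype(int); t=s["eef_pos"]
g=(c.max(-1)-c.min(-1)<45)&(c.max(-1)>90)
for z,n in ((t[2]+39,"bladetop"),(t[2]-50,"foot")):
    P=W[g&(abs(W[...,2]-z)<9)&(abs(W[...,0]-t[0])<60)&(abs(W[...,1]-t[1]-20)<60)]
    print(n,len(P),cv2.minAreaRect(P[:,:2].astype(np.float32)),P.mean(0)-t)
    A=np.c_[P[:,:2]-P[:,:2].mean(0),np.ones(len(P))]; print(np.linalg.lstsq(A,P[:,2],rcond=None)[0])
def hook(W,c,n):
    x,y,z=[W[...,i] for i in range(3)]; c=c.astype(int)
    m=(c.max(-1)-c.min(-1)<60)&(x>475)&(x<560)&(abs(y+183)<25)&(z>155)&(z<200)
    P=W[m]; print(n,len(P))
    for a in range(475,560,8):
        Q=P[(P[:,0]>=a)&(P[:,0]<a+8)]
        if len(Q): print(a,len(Q),np.round(Q.mean(0),1),np.round(Q.min(0),1),np.round(Q.max(0),1))
hook(W,p["color"],"wrist")
for n in ("s5","t5"): hook(np.load(n+".npy"),cv2.imread(f"pics/{n}.png"),n)
# stud
for n,X,C in (("w",W,c),):
    Q=X[(abs(X[...,2]-285)<6)&(abs(X[...,0]-587)<40)&(abs(X[...,1]+195)<40)]
    if len(Q)>5: print("stud",len(Q),cv2.minAreaRect(Q[:,:2].astype(np.float32)))
    Q=X[(abs(X[...,2]-20)<5)&(X[...,0]<570)&(abs(X[...,1]+190)<90)]
    if len(Q)>5: print("foot",len(Q),cv2.minAreaRect(Q[:,:2].astype(np.float32)))
E
```

```text
clock: 13.92
eef_pos: [455.5, -66.3, 228.5]
tool_rot: [3.141, -0.002, 3.012]
force: [0.3, 0.5, -1.9]
width: 35.2
gripper_force: 60.8
[455.52672578 -66.317387   228.489922  ] [ 3.14109832e+00 -1.82998649e-03  3.01185878e+00] 35.2086787797728
bladetop 2992 ((453.93585205078125, -69.89546203613281), (70.305419921875, 23.945981979370117), 82.12873840332031) [-3.62762949  0.69846942 37.37479547]
[ 3.31720250e-01 -4.57860480e-02  2.65864717e+02]
foot 4190 ((455.6102294921875, -48.98305892944336), (70.14579010009766, 39.63776397705078), 82.51233673095703) [ -5.41806363  22.97106522 -50.88468829]
[ 5.81665582e-02 -3.52411207e-02  1.77605234e+02]
wrist 302
475 99 [ 480.2 -179.8  181.8] [ 477.4 -183.9  177.5] [ 482.9 -176.7  184.8]
483 105 [ 486.8 -179.9  180.8] [ 483.  -184.2  175.8] [ 490.9 -177.   183.5]
491 7 [ 491.8 -182.9  179.9] [ 491.  -185.3  178.7] [ 493.  -180.5  181.2]
523 50 [ 528.4 -186.6  175.3] [ 525.4 -190.3  173.6] [ 530.9 -183.8  177. ]
531 41 [ 533.3 -187.7  175.6] [ 531.2 -191.3  173.5] [ 536.5 -184.4  176.9]
s5 63
483 9 [ 486.5 -178.8  180.6] [ 483.4 -182.   175.8] [ 490.
[... 931 characters left out ...]
502.7 -185.   177.4] [ 499.4 -187.6  172.1] [ 505.4 -181.4  181.6]
507 5 [ 511.3 -186.6  177.8] [ 508.7 -188.3  174. ] [ 514.4 -184.7  181. ]
515 6 [ 519.1 -187.2  176. ] [ 516.  -192.1  168.8] [ 522. -185.  182.]
523 5 [ 527.2 -189.5  176.6] [ 524.2 -192.1  170.6] [ 530.4 -187.9  179.9]
531 5 [ 534.2 -190.   179. ] [ 531.4 -191.7  174.7] [ 536.8 -188.   183.6]
539 5 [ 542.4 -190.3  178.6] [ 539.6 -192.   174. ] [ 545.9 -188.2  180.3]
547 7 [ 550.  -191.1  179.8] [ 547.3 -194.5  174. ] [ 553.3 -188.4  185.3]
555 5 [ 557.  -192.5  178.5] [ 555.8 -195.3  174.9] [ 559.4 -188.9  186.7]
foot 3641 ((536.4840087890625, -188.27926635742188), (110.09249877929688, 75.1076431274414), 82.51170349121094)
```

View pics/w6.png

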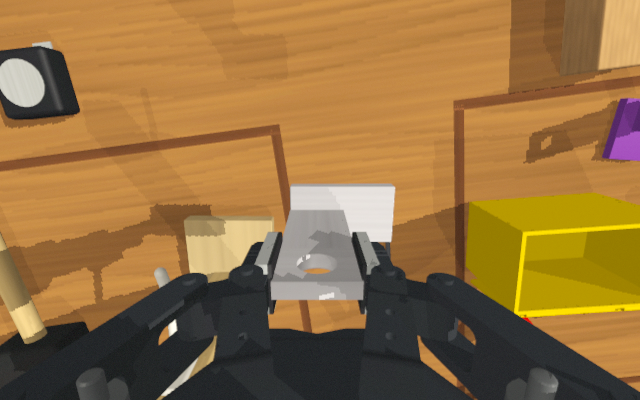

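```bash
python3 - <<'E'
from h import *
W=np.load("w6.npy"); t=np.array([455.5,-66.3,228.5])
P=W[190:235,352:388].reshape(-1,3); P=P[abs(P[:,2]-np.nanmedian(P[:,2]))<6]
A=np.c_[P[:,:2]-P[:,:2].mean(0),np.ones(len(P))]; print("foot",np.linalg.lstsq(A,P[:,2],rcond=None)[0]-[0,0,t[2]])
B=W[205:300,270:365].reshape(-1,3); zt=np.nanmax(B[:,2]); print(zt-t[2])
Q=B[B[:,2]>t[2]+37]; print(len(Q),cv2.minAreaRect(Q[:,:2].astype(np.float32)),np.median(Q,0)-t)
# blade front face plane: x as function of z
F=W[215:250,300:345].reshape(-1,3); F=F[abs(F[:,0]-np.nanmedian(F[:,0]))<8]
A=np.c_[F[:,1:]-F[:,1:].mean(0),np.ones(len(F))]; print("face",np.linalg.lstsq(A,F[:,0],rcond=None)[0],F.mean(0)-t)
E
```

```text
foot [-7.49911117e-03 -4.19167457e-03 -5.09289489e+01]
40.89885600052844
2034 ((451.18634033203125, -65.21485900878906), (37.340633392333984, 15.801860809326172), 82.0238265991211) [-2.03342659  0.97172502 38.95884745]
face [1.28775282e-01 2.98610628e-03 4.50634630e+02] [ -4.86537046   3.96816768 -12.6383411 ]
```

```bash
python3 -m handwheel '[{"delta_pos":[-0.1,-2.2,0],"yaw":0},{"delta_pos":[-0.1,-2.2,0],"yaw":0},{"delta_pos":[-0.1,-2.2,-1.4],"yaw":0},{"delta_pos":[-0.1,-2.2,-1.4],"yaw":0},{"delta_pos":[0,-2.2,-1.4],"yaw":0},{"delta_pos":[0,0,-1.4],"yaw":0},{"delta_pos":[0,0,-1.6],"yaw":0},{"delta_pos":[0,0,0],"yaw":0},{"delta_pos":[0,0,0],"yaw":0},{"delta_pos":[0,0,0],"yaw":0}]' -1
python3 - <<'E'
from h import *
s,p,W=wrist("w7"); print(s["eef_pos"],s["tool_rot"],s["qpos"])
a=get_image("scene"); 
c=cv2.resize(a["color"][90:220,210:370,::-1],(640,520),interpolation=cv2.INTER_CUBIC); cv2.imwrite("pics/s7.png",c)
t=s["eef_pos"]
P=W[(abs(W[...,0]-482)<14)&(abs(W[...,1]+181)<14)&(abs(W[...,2]-180)<12)]; print(len(P)); 
if len(P): print(P.min(0),P.max(0),P.mean(0))
E
```

```text
clock: 14.8
eef_pos: [452.6, -176.1, 157.7]
tool_rot: [3.141, 0.001, 3.014]
force: [0.2, 0.5, -2.6]
width: 35.1
gripper_force: 60.9
[ 452.6248053  -176.10722721  157.73461156] [3.14134901e+00 5.72411089e-04 3.01354256e+00] [ 0.25697445  0.50908989  0.08066872  2.04444759 -0.07127275  0.59010172
  1.82942622]
210
[ 476.80205244 -185.0373483   176.73186471] [ 483.65689513 -177.18786632  184.87761329] [ 479.42092815 -180.73017309  181.56888979]
```

View pics/w7.png

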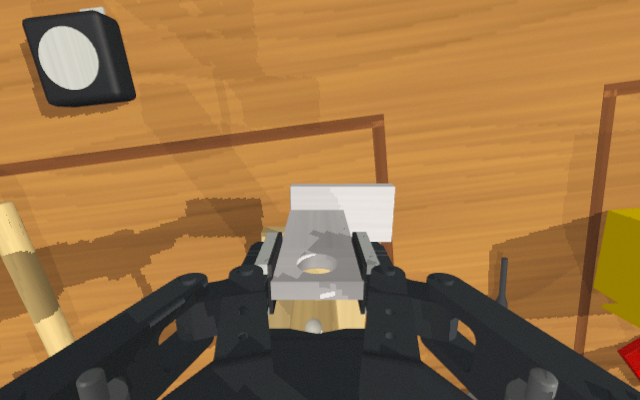

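```bash
python3 -m handwheel '[{"delta_pos":[0.5,-0.12,-0.05],"yaw":0},{"delta_pos":[0.6,-0.1,0],"yaw":0},{"delta_pos":[0.6,-0.09,0],"yaw":0},{"delta_pos":[0.5,-0.08,0],"yaw":0},{"delta_pos":[0,0,0],"yaw":0},{"delta_pos":[0,0,0],"yaw":0}]' -1
python3 - <<'E'
from h import *
for i in range(1):
    s,p,W=wrist("w8"); print(s["eef_pos"],s["force"])
a=get_image("scene"); c=cv2.resize(a["color"][90:220,210:370,::-1],(480,390),interpolation=cv2.INTER_CUBIC)
d=cv2.resize(p["color"][200:340,240:400,::-1],(320,280)); o=np.zeros((390,800,3),np.uint8); o[:,:480]=c; o[:280,480:]=d; cv2.imwrite("pics/v8.png",o)
E
```

```text
clock: 15.4
eef_pos: [474.2, -180.8, 156.7]
tool_rot: [-3.142, -0.0, 3.012]
force: [-0.4, 0.3, -2.7]
width: 34.6
gripper_force: 60.9
[ 474.19507974 -180.84991812  156.73363541] [-0.3510405   0.3282548  -2.66171445]
```

View pics/v8.png

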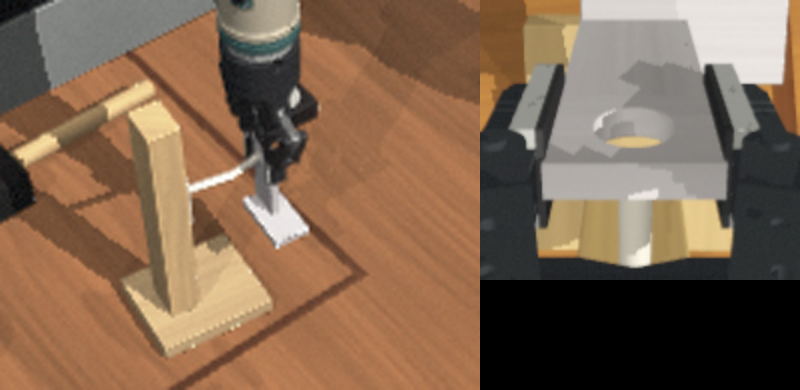

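```bash
python3 -m handwheel '[{"delta_pos":[0.4,-0.05,0],"yaw":0},{"delta_pos":[0.4,-0.05,0],"yaw":0},{"delta_pos":[0.4,-0.05,-0.1],"yaw":0},{"delta_pos":[0,0,0],"yaw":0},{"delta_pos":[0,0,0],"yaw":0}]' -1
python3 - <<'E'
from h import *
s,p,W=wrist("w9"); print(s["eef_pos"],s["force"])
cv2.imwrite("pics/v9.png",cv2.resize(p["color"][200:340,240:400,::-1],(640,560)))
E
```

```text
clock: 15.92
eef_pos: [486.1, -182.3, 155.7]
tool_rot: [3.142, -0.0, 3.012]
force: [1.2, 0.6, -2.7]
width: 35.1
gripper_force: 60.9
[ 486.10707037 -182.29026709  155.67663408] [ 1.16307987  0.55317809 -2.65119724]
```

View pics/v9.png

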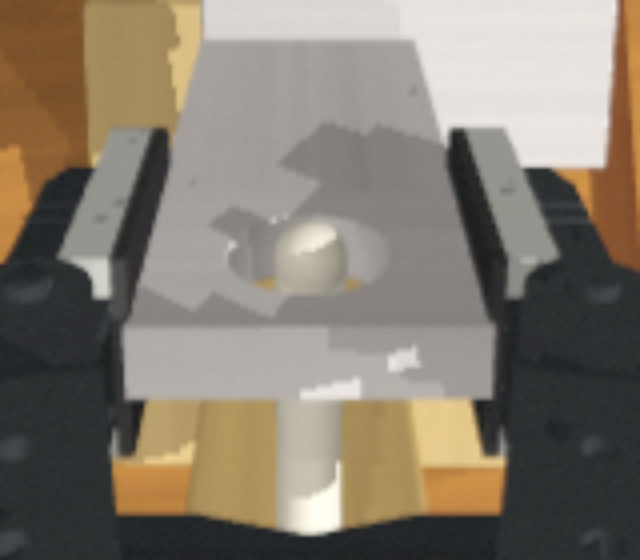

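```bash
python3 -m handwheel '[{"delta_pos":[0.6,-0.08,-0.25],"yaw":0},{"delta_pos":[0.6,-0.08,-0.25],"yaw":0},{"delta_pos":[0,0,0],"yaw":0},{"delta_pos":[0,0,0],"yaw":0}]' -1
python3 -m handwheel '[{"delta_pos":[0.5,-0.07,-0.15],"yaw":0},{"delta_pos":[0.5,-0.07,-0.15],"yaw":0},{"delta_pos":[0.4,-0.05,-0.1],"yaw":0},{"delta_pos":[0,0,0],"yaw":0},{"delta_pos":[0,0,0],"yaw":0}]' -1
```

```text
clock: 16.3
eef_pos: [498.3, -183.9, 150.5]
tool_rot: [3.142, -0.0, 3.012]
force: [0.1, -0.3, -2.0]
width: 35.3
gripper_force: 60.9
clock: 16.72
eef_pos: [512.1, -185.8, 146.6]
tool_rot: [3.142, -0.0, 3.012]
force: [0.5, -0.1, -2.4]
width: 35.1
gripper_force: 60.9
```

```bash
python3 -m handwheel '[{"delta_pos":[0,0,-0.2],"yaw":0},{"delta_pos":[0,0,-0.15],"yaw":0},{"delta_pos":[0,0,0],"yaw":0},{"delta_pos":[0,0,0],"yaw":0}]' -1
python3 -m handwheel '[{"delta_pos":[0,0,-0.1],"yaw":0},{"delta_pos":[0,0,0],"yaw":0},{"delta_pos":[0,0,0],"yaw":0}]' -1
```

```text
clock: 17.05
eef_pos: [511.6, -185.8, 143.2]
tool_rot: [3.142, -0.0, 3.012]
force: [-1.0, -0.6, -1.5]
width: 35.0
gripper_force: 60.9
clock: 17.3
eef_pos: [511.8, -185.8, 142.3]
tool_rot: [3.142, -0.0, 3.012]
force: [-0.5, -0.9, -1.6]
width: 35.0
gripper_force: 60.9
```

```bash
python3 -m handwheel '[{"delta_pos":[0,0,-0.08],"yaw":0},{"delta_pos":[0,0,0],"yaw":0},{"delta_pos":[0,0,0],"yaw":0}]' -1
python3 -m handwheel '[{"delta_pos":[0,0,-0.08],"yaw":0},{"delta_pos":[0,0,0],"yaw":0},{"delta_pos":[0,0,0],"yaw":0}]' -1
```

```text
clock: 17.55
eef_pos: [512.0, -185.9, 141.7]
tool_rot: [-3.142, 0.0, 3.012]
force: [-0.6, 0.8, -0.6]
width: 34.7
gripper_force: 61.1
clock: 17.8
eef_pos: [512.2, -186.0, 141.2]
tool_rot: [-3.141, 0.001, 3.012]
force: [-0.7, -0.3, 4.1]
width: 35.4
gripper_force: 61.7
```

```bash
python3 -m handwheel '[{"delta_pos":[0,0,0],"yaw":0},{"delta_pos":[0,0,0],"yaw":0},{"delta_pos":[0,0,0],"yaw":0},{"delta_pos":[0,0,0],"yaw":0},{"delta_pos":[0,0,0],"yaw":0},{"delta_pos":[0,0,0],"yaw":0},{"delta_pos":[0,0,0],"yaw":0},{"delta_pos":[0,0,0],"yaw":0}]' 0.1
python3 -m handwheel '[{"delta_pos":[0,0,0],"yaw":0},{"delta_pos":[0,0,0],"yaw":0},{"delta_pos":[0,0,0],"yaw":0},{"delta_pos":[0,0,0],"yaw":0},{"delta_pos":[0,0,0],"yaw":0},{"delta_pos":[0,0,0],"yaw":0},{"delta_pos":[0,0,0],"yaw":0},{"delta_pos":[0,0,0],"yaw":0}]' 0.8
python3 - <<'E'
from h import *
s,p,W=wrist("w10"); print(s["eef_pos"],s["force"],s["width"])
cv2.imwrite("pics/v10.png",p["color"][160:360,200:440,::-1])
E
```

```text
clock: 18.47
eef_pos: [511.9, -185.8, 140.7]
tool_rot: [3.142, -0.0, 3.012]
force: [0.7, 1.0, 0.4]
width: 47.2
gripper_force: 0.0
clock: 19.13
eef_pos: [511.9, -185.8, 140.7]
tool_rot: [3.142, -0.0, 3.012]
force: [-0.6, 0.0, -0.5]
width: 76.8
gripper_force: 0.0
[ 511.86462658 -185.84467098  140.70933366] [-0.63579297  0.03441662 -0.48190804] 76.7984695329508
```

View pics/v10.png

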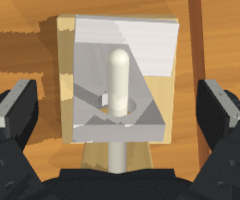

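```bash
python3 -m handwheel '[{"delta_pos":[0,0,1],"yaw":0},{"delta_pos":[0,0,1.5],"yaw":0},{"delta_pos":[0,0,2],"yaw":0},{"delta_pos":[0,0,2],"yaw":0},{"delta_pos":[0,0,2.5],"yaw":0},{"delta_pos":[0,0,2.5],"yaw":0},{"delta_pos":[0,0,2.5],"yaw":0}]' 0.8
python3 -m handwheel '[{"delta_pos":[-1,1,1],"yaw":0},{"delta_pos":[-1,2,1],"yaw":0},{"delta_pos":[-1,2,1],"yaw":0},{"delta_pos":[-1,2,1],"yaw":0},{"delta_pos":[0,2,0],"yaw":0},{"delta_pos":[0,2,0],"yaw":0},{"delta_pos":[0,2,0],"yaw":0},{"delta_pos":[0,0,0],"yaw":0},{"delta_pos":[0,0,0],"yaw":0},{"delta_pos":[0,0,0],"yaw":0}]' 0.8
for i in 1 2 3; do python3 -m handwheel '[{"delta_pos":[0,0,0]},{"delta_pos":[0,0,0]},{"delta_pos":[0,0,0]},{"delta_pos":[0,0,0]},{"delta_pos":[0,0,0]},{"delta_pos":[0,0,0]},{"delta_pos":[0,0,0]},{"delta_pos":[0,0,0]},{"delta_pos":[0,0,0]},{"delta_pos":[0,0,0]}]' 0.8 | head -1; done
python3 - <<'E'
from h import *
def fr():
    a=get_image("scene"); return a["color"][110:200,240:320].astype(int)
f=[fr() for _ in range(5)]
print([int((abs(g-f[0]).max(-1)>40).sum()) for g in f])
W=cloud(get_image("scene")); P=W[(abs(W[...,0]-511)<30)&(abs(W[...,1]+175)<60)&(W[...,2]>75)&(W[...,2]<105)]
A=np.c_[P[:,:2]-P[:,:2].mean(0),np.ones(len(P))]; print(len(P),P.mean(0),np.linalg.lstsq(A,P[:,2],rcond=None)[0])
E
```

```text
clock: 19.77
eef_pos: [511.6, -185.8, 282.7]
tool_rot: [-3.142, 0.0, 3.012]
force: [0.4, 0.3, -0.7]
width: 76.8
gripper_force: 0.0
clock: 20.6
eef_pos: [471.8, -56.6, 321.2]
tool_rot: [-3.141, 0.001, 3.011]
force: [-0.3, -0.2, 0.2]
width: 77.0
gripper_force: 0.0
[0, 8, 15, 15, 15]
231 [ 513.20900043 -168.91421792   87.76677008] [-0.10989124 -0.11066936 87.76677008]schema error: expected keys delta_pos, yaw
schema error: expected keys delta_pos, yaw
schema error: expected keys delta_pos, yaw
```

```bash
Z='x'; python3 -m handwheel '[{"delta_pos":[0,0,0],"yaw":0},{"delta_pos":[0,0,0],"yaw":0},{"delta_pos":[0,0,0],"yaw":0},{"delta_pos":[0,0,0],"yaw":0},{"delta_pos":[0,0,0],"yaw":0},{"delta_pos":[0,0,0],"yaw":0},{"delta_pos":[0,0,0],"yaw":0},{"delta_pos":[0,0,0],"yaw":0},{"delta_pos":[0,0,0],"yaw":0},{"delta_pos":[0,0,0],"yaw":0}]' 0.8 | head -1
for i in 1 2 3 4; do python3 -m handwheel '[{"delta_pos":[0,0,0],"yaw":0},{"delta_pos":[0,0,0],"yaw":0},{"delta_pos":[0,0,0],"yaw":0},{"delta_pos":[0,0,0],"yaw":0},{"delta_pos":[0,0,0],"yaw":0},{"delta_pos":[0,0,0],"yaw":0},{"delta_pos":[0,0,0],"yaw":0},{"delta_pos":[0,0,0],"yaw":0},{"delta_pos":[0,0,0],"yaw":0},{"delta_pos":[0,0,0],"yaw":0}]' 0.8 | head -1; done
python3 - <<'E'
from h import *
T=[]
for i in range(12):
    a=get_image("scene"); W=cloud(a); P=W[(abs(W[...,0]-511)<30)&(abs(W[...,1]+175)<60)&(W[...,2]>75)&(W[...,2]<105)]
    A=np.c_[P[:,:2]-P[:,:2].mean(0),np.ones(len(P))]; T.append(np.r_[status.read_state()["clock"],P.mean(0),np.linalg.lstsq(A,P[:,2],rcond=None)[0][:2]])
print(np.round(T,3))
cv2.imwrite("pics/end.png",cv2.resize(a["color"][80:240,200:400,::-1],(750,600),interpolation=cv2.INTER_CUBIC))
E
```

```text
clock: 21.73
clock: 22.57
clock: 23.4
clock: 24.23
clock: 25.07
[[ 2.51170e+01  5.13177e+02 -1.69087e+02  8.78390e+01 -1.01000e-01
  -1.24000e-01]
 [ 2.51670e+01  5.13236e+02 -1.68587e+02  8.78810e+01 -8.80000e-02
  -1.31000e-01]
 [ 2.52170e+01  5.13028e+02 -1.69047e+02  8.79470e+01 -6.80000e-02
  -1.27000e-01]
 [ 2.52670e+01  5.13103e+02 -1.68898e+02  8.76720e+01 -9.10000e-02
  -1.20000e-01]
 [ 2.53170e+01  5.13244e+02 -1.68635e+02  8.81020e+01 -8.20000e-02
  -1.06000e-01]
 [ 2.53670e+01  5.13195e+02 -1.68872e+02  8.81350e+01 -8.80000e-02
  -1.37000e-01]
 [ 2.54170e+01  5.13280e+02 -1.68987e+02  8.79700e+01 -1.07000e-01
  -1.17000e-01]
 [ 2.54670e+01  5.13048e+02 -1.69159e+02  8.76510e+01 -7.50000e-02
  -1.10000e-01]
 [ 2.55170e+01  5.13028e+02 -1.68864e+02  8.78850e+01 -5.00000e-02
  -1.21000e-01]
 [ 2.55670e+01  5.13231e+02 -1.68402e+02  8.77190e+01 -8.80000e-02
  -1.11000e-01]
 [ 2.56170e+01  5.12996e+02 -1.68748e+02  8.77890e+01 -7.30000e-02
  -1.43000e-01]
 [ 2.56670e+01  5.13119e+02 -1.68797e+02  8.78690e+01 -8.70000e-02
  -1.12000e-01]]
```

View pics/end.png

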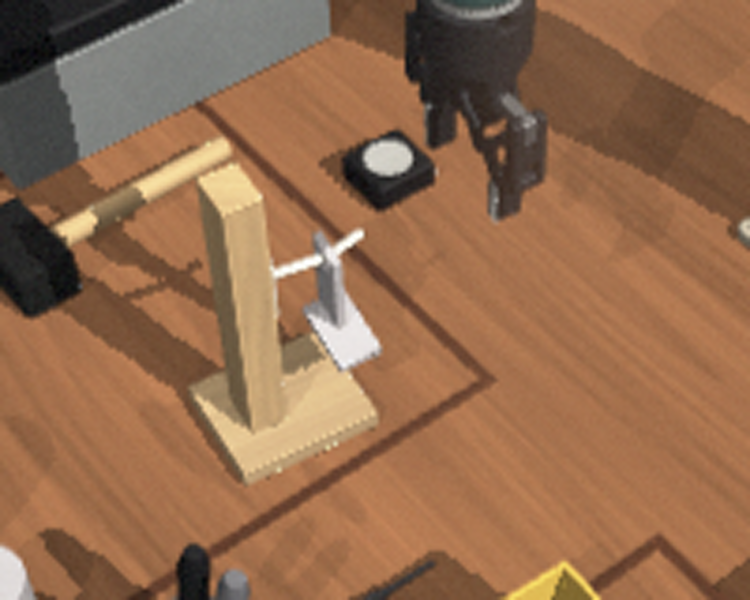

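The picture shows the square still on the hook (blade top at (325,245)) with the bar through its hole. The foot is downwards, tilted about 0.15 rad, and the gripper is clear of it at (470,150).

```bash
python3 -c "
from cell import ctrl; print(ctrl.finish_job())"
```

```text
the job is handed in; nothing more can be done
None
```

The silver square hangs still on the white hook by the hole in its blade, foot down and tilted about 0.15 rad, with the gripper clear; I handed the job in at about 26 s and got no verdict back.

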